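# Run the ring gauge down the press-spindle stud

## Robot

A 6-joint arm with a two-finger parallel gripper is mounted at the origin on a cart in front of the work surface, level with it; the furniture and walls round the work are solid. World frame = base frame: x ahead of the robot, y to its left, z up, the work surface at z = 0. Lengths are in m, angles in rad, forces in N, time in s.
With the tool pointing down it reaches from about 0.375 to 0.75 m from the base axis. Payload 9 kg.
Tool frame: the origin (TCP) lies between the finger pads; the fingertips stand 19 mm ahead of it and the grasp point (between the pads) is the TCP; z points along the fingers, y is the direction in which the jaws open and shut (so a half turn about z gives the same grasp; the last joint's range is limited). The gripper opens to 85 mm and grips with 20 to 120 N. Pads are 22 mm wide; open, the fingers measure 114 mm over their backs; the gripper's body (76 mm by 85 mm) begins 54 mm behind the grasp point. The pads swing forward as they close: fully open they stand 13 mm farther back than shut.
Start: joints at [-1.408, 0.104, 0.097, 1.564, 0, 1.353], TCP at [0.223, -0.557, 0.25] pointing down, gripper open.
Joint ranges: [-2.99, 2.99], [-0.84, 1.86], [-1.1, 1.16], [-1.84, 2.11], [-1.51, 1.56], [-3.14, 3.14]. Speed limits (rad/s): [2.22, 2.22, 2.57, 3.14, 3.14, 3.14].

## Interface

Orientations are given as a unit quaternion [x, y, z, w].
In Python, from bench import * gives the robot as it stands.
- The arm moves only by the shell command python3 -m pendant 'ROWS' [FORCE]. ROWS is JSON, a list of rows, each a list of 7 numbers: the gripper command: -1 is shut, 1 is fully open, values between are in proportion, then the shift along the tool's x, y, z in m, then the turn, a rotation vector about the tool's x, y, z in rad. A call has 1 to 20 rows; each row is the pose to reach, as a shift and turn from the pose commanded when the call began, along the tool's axes at that moment; what a row does not reach only later rows make up. A row lasts 1/10 s, in which the tool goes at most 50 mm and 8.59 degrees, less where a joint would pass 70% of its speed; a pose out of reach is approached as far as the arm can. A call with a gripper value outside its range is refused whole. The fingers move at their own pace and stop on an object; FORCE is the grip in N (left out, the last holds). Time passes only in rows, so rows that repeat a pose let the fingers close. It gives the time, the measured TCP pose, the force and the opening at its end, in the units of the state.
- observe(): the state, without advancing time (a new reading comes with each control period).
- read_camera(name): name is "scene" or "top" or "wrist"; returns a dict with "pixels" (384x512x3 uint8, red, green, blue), "z_map" (384x512 float32, m along the optical axis (not along the pixel's ray), 0 where there is no reading), "fovy" (degrees; the focal length in pixels is half the picture's height over the tangent of half this angle, whatever the lens; pixels are square), "cx", "cy" (the principal point, pixels), "R" (3x3) and "t" (3): a world point X has camera coordinates R X + t; the wrist camera has in their place "tool_from_camera" (4x4, takes a point from camera to tool coordinates, whose origin is the TCP and whose axes are the flange's). Camera axes: x right, y down, z forward; pixel columns grow to the right and rows downward; lengths in m; the calibration is good to about 2 mm. The wrist camera is an equidistant fisheye: a pixel r from the principal point sees the ray r / f radians off the axis. A picture is of the moment at which its call begins: read the wrist's pose just before it.
- hand_in(): hands the job in, once; it reports no verdict.
The state is a dict: "time": time; "joint_positions": joint angles; "qd": joint speeds; "joint_torque": joint torques, N m; "tool_pos": TCP position; "eef_rot": TCP orientation; "force": force on the tool from outside, world axes, zero at the start; "torque": the same for the moment, N m; "finger_gap": finger opening in m.
Only numpy, scipy, OpenCV 4.12 (cv2) and the standard library are available. Lean on these libraries where they do the work, as an engineer would, in place of code of your own. Each camera call takes 0.05 s, during which the arm holds its last target. There are 200 camera calls.

## Task

Check the thread of the press-spindle stud: pick up the brass ring gauge, set it over the stud and screw it down clockwise, counting the turns (somewhere between half a turn and two turns), until it meets the buffer and the resistance clearly rises. Leave it finger-tight on the buffer, held there by the thread, without forcing it, let go, and leave the other things where they lie.

Things in the scene. Friction and masses are not known exactly. Their poses are not given: they have to be found in the camera images.
- ring_gauge: Brass ring gauge: knurled ring, outside diameter 52 mm, 20 mm high, bore 34 mm, about 0.3 kg, flat on the worktop left or right of the stud, dot up. Origin: centre of its underside; z up; x to the small steel dot on its top face. Grip it across its outside anywhere; set it on dot up.
- ring_top (a point): Centre of the ring gauge's top face, 20 mm above its origin. In the bore stand four short lugs (its thread), 90 degrees apart, tips on a 25 mm circle, lower edges 4 mm (two lugs) and 8 mm (two) above the underside.
- stud: Upright steel stud on a dark wooden block (120 x 100 x 18 mm, a steel flange 64 mm across on it up to z = 30 mm), fixed to the worktop. Origin: centre of the block's underside, on the stud's axis; z up. The ring has about 1 mm play sideways and 1.4 mm along the axis. Held off-centre it rubs and feels stiff.
- stud_tip (a point): Tip of the stud, 86 mm above its origin: a plain round nose 23 mm thick with a 4 mm chamfer, 17 mm long above the thread. Set over it, the ring drops until its lugs rest on the ridges, its underside then 57 to 67 mm above the worktop, depending on how it is turned.
- thread_top (a point): Top end of the thread on the stud's axis, 69 mm above the stud's origin. Coarse right-hand two-start thread, 31 mm over its ridges, lead 16 mm a turn: clockwise seen from above goes down, 2.5 mm a radian. It cannot cross-thread: any clockwise turn follows it. Turning is nearly free (under 0.1 N m) until the ring bears on the buffer.
- buffer: Rubber buffer with a steel washer and three 1 mm pips on top, 42 mm in diameter, round the foot of the stud. Origin: on the stud's axis at the height of the pips' tops, 43 to 49 mm above the worktop, different each time. It gives 1 mm for 20 N, at most 6 mm. Once the ring touches it, about 0.6 rad takes up the play, then the load grows by about 50 N a radian.
- buffer_foot (a point): Foot of the buffer, 20 mm below its origin. Turning resistance grows with the load on it, about 0.01 to 0.02 N m per newton. Finger-tight is a load of 15 to 45 N, a resistance of 0.25 to 0.5 N m; above 70 N it is forced. Pushing down with the hand does not tighten it. Thread friction keeps the load when the ring is let go.
- tape_roll: Roll of adhesive tape, 93 mm across, 25 mm high, lying flat; not part of the job. Origin: centre of its underside.
- cork_0: Wine cork, 24 mm across, 42 mm high, standing; not part of the job. Origin: centre of its underside.
- spanner_10: Small open-ended spanner, 21 x 128 x 4 mm, lying; not part of the job. Origin: centre of its underside.
- folding_rule: Closed folding rule, 19 x 211 x 17 mm, lying crosswise behind the stud; not part of the job. Origin: centre of its underside.

How it is judged:
On the way, in this order (a step that is already met when the one before it is completed fails the run):
1. the ring gauge sits over the stud, its underside at the height of the thread (horizontal distance between ring_gauge and stud below 0.004 m and z of ring_gauge in the frame of stud between 0.03 and 0.069 m and angle between ring_gauge's own z axis and vertical below 0.2 rad), for 0.1 s.
2. the ring gauge bears on the buffer with at least 10 N (contact force between ring_gauge and buffer above 10 N), for 0.1 s.
At the end, for the whole second after the job is handed in: The ring gauge is on the stud (axes within 3 mm, level within 0.06 rad), its underside on the buffer (within 1.5 mm), still pressed on it by the thread with more than 6 N (its own weight is 2 to 4 N), at rest and released (horizontal distance between ring_gauge and stud below 0.003 m and angle between ring_gauge's own z axis and vertical below 0.06 rad and z of ring_gauge in the frame of buffer between -0.003 and 0.0015 m and contact force between ring_gauge and buffer above 6 N and linear speed of ring_gauge below 0.01 m/s); the robot touches nothing.
It fails at once if the ring gauge is forced: more than 70 N on the buffer (contact force between ring_gauge and buffer above 70 N).
It fails at once if the ring gauge is forced on the stud with more than 200 N (contact force between ring_gauge and stud above 200 N).
It fails at once if the tape roll, the cork, the small spanner or the folding rule is shifted by more than 30 mm (distance of any of tape_roll, cork_0, spanner_10, folding_rule from where it was at the start of the episode above 0.03 m).
It also fails if it takes over 72 s, if anything falls off the work surface, if the arm or the gripper's body presses on something with over 40 N, if the wrist force passes 120 N, or if a joint passes its speed limit or range.

## Working session

There is one attempt and no reset: what is moved stays moved. The work goes in short steps, Python scripts to look and compute and a shell command to move; the robot and the scene stay as the last step left them, time stands still between calls to the robot, and variables do not carry over. Pictures are saved under pics/ and viewed, about 8 in all and at most 12, crops included, and the job is handed in when it is done.

```bash
mkdir -p pics; ls; cat > h.py <<'E'
from bench import *
import numpy as np, cv2
def pts(c):
    h,w=c["z_map"].shape; f=h/2/np.tan(np.radians(c["fovy"])/2)
    u,v=np.meshgrid(np.arange(w),np.arange(h)); z=c["z_map"]
    P=np.stack([(u-c["cx"])/f*z,(v-c["cy"])/f*z,z],-1)
    return (P-c["t"])@c["R"]
def save(c,n): cv2.imwrite("pics/"+n,c["pixels"][:,:,::-1])
E
python3 - <<'E'
from h import *
s=observe();print(s)
a=read_camera("top");b=read_camera("scene")
im=np.hstack([cv2.resize(x["pixels"],(400,300)) for x in(a,b)])
save(a,"top.png");save(b,"scene.png")
np.savez("top.npz",**a)
P=pts(a);np.set_printoptions(precision=3,suppress=True)
print(P[::48,::64])
E
```

```text
pics
{'time': 0.0, 'joint_positions': array([-1.40771898e+00,  1.04720962e-01,  9.64656109e-02,  1.56387165e+00,
        2.59895877e-05,  1.35310096e+00]), 'qd': array([1.31820950e-04, 5.80992996e-04, 1.24714255e-03, 8.77533055e-05,
       7.56876463e-04, 3.42338895e-05]), 'joint_torque': array([ 1.93816275e-03, -5.56915605e+01,  5.03665423e+01,  1.62923260e-02,
       -1.24663034e-04,  3.41137891e-06]), 'tool_pos': array([ 0.22295185, -0.55671915,  0.2495076 ]), 'eef_rot': array([ 9.81930979e-01,  1.89238237e-01,  3.11573248e-05, -6.64731952e-04]), 'force': array([ 0.05745807,  0.11671005, -0.47187674]), 'torque': array([-0.01595004,  0.03714992, -0.01220903]), 'finger_gap': 0.08519502125574015}
[[[ 0.675  0.304  0.56 ]
  [ 0.681  0.233  0.556]
  [ 0.682  0.159  0.557]
  [ 0.683  0.084  0.559]
  [ 0.681  0.01   0.564]
  [ 0.675 -0.061  0.573]
  [ 0.674 -0.131  0.576]
  [ 0.683 -0.205  0.569]]

 [[ 0.668  0.36   0.48 ]
  [ 0.681  0.283  0.465]
  [ 0.681  0.191  0.468]
  [ 0.681  0.101  0.472]
  [ 0.683  0.012  0.474]
  [ 0.674 -0.074  0.49 ]
  [ 0.681 -0.162  0.485]
  [ 0.683 -0.249 
[... 521 characters left out ...]
86  0.015  0.018]
  [ 0.596 -0.154 -0.002]
  [ 0.6   -0.323  0.001]
  [ 0.605 -0.493  0.001]]

 [[ 0.511  1.298 -0.858]
  [ 0.437  0.413  0.156]
  [ 0.455  0.337  0.001]
  [ 0.459  0.174  0.003]
  [ 0.464  0.011 -0.002]
  [ 0.469 -0.153  0.002]
  [ 0.474 -0.317 -0.   ]
  [ 0.479 -0.482 -0.002]]

 [[ 0.282  1.248 -0.854]
  [ 0.332  0.481  0.001]
  [ 0.337  0.324 -0.001]
  [ 0.341  0.166 -0.003]
  [ 0.346  0.007 -0.001]
  [ 0.35  -0.152 -0.001]
  [ 0.355 -0.307  0.011]
  [ 0.377 -0.004  0.901]]

 [[ 0.066  1.208 -0.859]
  [ 0.377 -0.004  0.901]
  [ 0.082  0.61  -0.858]
  [ 0.318  0.061  0.539]
  [ 0.332 -0.002  0.619]
  [ 0.107 -0.291 -0.861]
  [ 0.115 -0.592 -0.859]
  [ 0.124 -0.892 -0.856]]]
```

View pics/top.png

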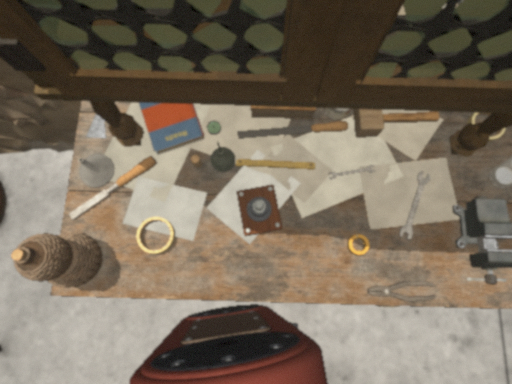

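View pics/scene.png

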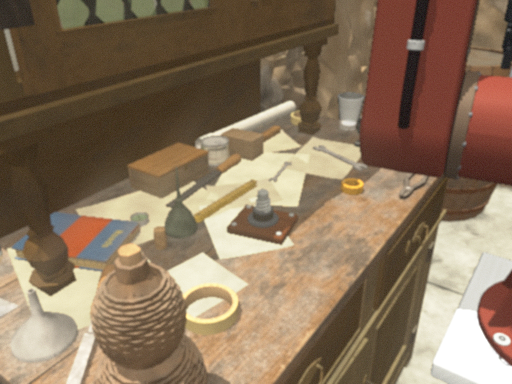

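Top view: the ring gauge is the small orange ring at pixel (358,245) and the stud is at (260,207). The tape roll is at (155,235), and the hutch overhangs behind (x ≥ 0.67). Next I'll measure the ring and stud.

```bash
python3 - <<'E'
from h import *
np.set_printoptions(precision=4,suppress=True)
c=dict(np.load("top.npz"));P=pts(c)
hsv=cv2.cvtColor(c["pixels"],cv2.COLOR_RGB2HSV)
m=((hsv[...,1]>150)&(hsv[...,2]>120)).astype(np.uint8);m[:225]=0;m[265:]=0;m[:,:335]=0;m[:,380:]=0
q=P[m>0];print(m.sum(),q.min(0),q.max(0),np.median(q,0))
f=192/np.tan(np.radians(c["fovy"])/2);C=-c["R"].T@c["t"];print("cam",C,f)
def cast(u,v,z):
    d=c["R"].T@np.array([(u-c["cx"])/f,(v-c["cy"])/f,1]);return C+d*(z-C[2])/d[2]
(u,v),r=cv2.minEnclosingCircle(np.argwhere(m)[:,::-1].astype(np.float32));print("ring px",u,v,r,cast(u,v,.02),cast(u+r,v,.02)-cast(u-r,v,.02))
w=P[185:235,235:285];k=w[...,2]
for lo,hi in((.012,.022),(.024,.034),(.035,.06),(.07,.095)):
    q=w[(k>lo)&(k<hi)];print(lo,len(q),q.mean(0),(q.min(0)+q.max(0))/2,q.max(0)-q.min(0))
# block rectangle
mm=((k>.01)&(k<.1)).astype(np.uint8)
cs,_=cv2.findContours(mm,0,2);cc=max(cs,key=cv2.contourArea)
print(cv2.minAreaRect(cc))
(bu,bv),_,_=cv2.minAreaRect(cc);print("block ctr",cast(bu+235,bv+185,.018))
cv2.imwrite("pics/crop.png",cv2.resize(c["pixels"][140:280,220:400,::-1],None,fx=4,fy=4,interpolation=2))
E
```

```text
141 [ 0.435  -0.2698  0.0123] [ 0.4827 -0.2211  0.0232] [ 0.4556 -0.2479  0.0192]
cam [ 0.3766 -0.0042  0.9014] 350.91766128325935
ring px 358.1363525390625 243.86363220214844 10.35037899017334 [ 0.4601 -0.2447  0.02  ] [ 0.0015 -0.0518  0.    ]
0.012 1313 [0.539  0.0069 0.0174] [0.5418 0.0076 0.017 ] [0.1302 0.1184 0.0099]
0.024 137 [0.537  0.0065 0.0255] [ 0.5387 -0.0012  0.0274] [0.0657 0.0793 0.0068]
0.035 91 [0.5338 0.0068 0.0451] [0.5408 0.0067 0.0476] [0.0387 0.0377 0.0236]
0.07 77 [0.5399 0.0071 0.0834] [0.5415 0.0076 0.0802] [0.0293 0.0193 0.0191]
((23.34615707397461, 24.73076629638672), (46.28340530395508, 39.22322463989258), 78.69007110595703)
block ctr [0.5396 0.0072 0.018 ]
```

View pics/crop.png

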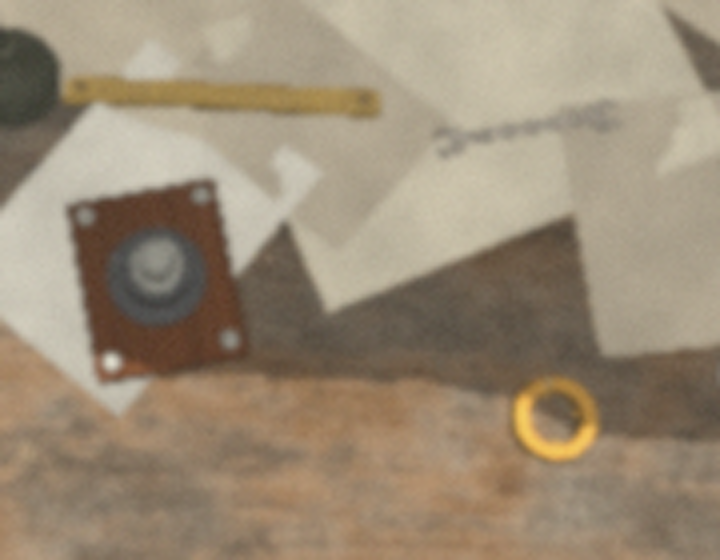

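```bash
cat >> h.py <<'E'
from scipy.spatial.transform import Rotation as Ro
def to(p):
    s=observe();return Ro.from_quat(s["eef_rot"]).inv().apply(np.array(p)-s["tool_pos"])
def wrist_cast(c,s,u,v,z):
    f=192/np.tan(np.radians(c["fovy"])/2);dx,dy=u-c["cx"],v-c["cy"];r=np.hypot(dx,dy)+1e-9;t=r/f
    d=np.array([np.sin(t)*dx/r,np.sin(t)*dy/r,np.cos(t)]);T=c["tool_from_camera"];R=Ro.from_quat(s["eef_rot"])
    o=R.apply(T[:3,3])+s["tool_pos"];d=R.apply(T[:3,:3]@d);return o+d*(z-o[2])/d[2]
E
python3 -m pendant '[[1,0.336,-0.201,0.05,0,0,-2],[1,0.336,-0.201,0.05,0,0,-2],[1,0.336,-0.201,0.05,0,0,-2],[1,0.336,-0.201,0.05,0,0,-2],[1,0.336,-0.201,0.05,0,0,-2],[1,0.336,-0.201,0.05,0,0,-2],[1,0.336,-0.201,0.05,0,0,-2],[1,0.336,-0.201,0.05,0,0,-2],[1,0.336,-0.201,0.05,0,0,-2],[1,0.336,-0.201,0.05,0,0,-2],[1,0.336,-0.201,0.05,0,0,-2],[1,0.336,-0.201,0.05,0,0,-2],[1,0.336,-0.201,0.05,0,0,-2],[1,0.336,-0.201,0.05,0,0,-2],[1,0.336,-0.201,0.05,0,0,-2],[1,0.336,-0.201,0.05,0,0,-2],[1,0.336,-0.201,0.05,0,0,-2]]'
python3 - <<'E'
from h import *
s=observe();print(s["joint_positions"],s["tool_pos"])
c=read_camera("wrist");save(c,"w1.png");print(c["fovy"],c["cx"],c["cy"],c["tool_from_camera"])
hsv=cv2.cvtColor(c["pixels"],cv2.COLOR_RGB2HSV)
m=((hsv[...,0]<35)&(hsv[...,1]>150)&(hsv[...,2]>120)).astype(np.uint8)
cs,_=cv2.findContours(m,0,2);cc=max(cs,key=cv2.contourArea)
Q=np.array([wrist_cast(c,s,u,v,.02) for u,v in cc[:,0].astype(float)])
(x,y),r=cv2.minEnclosingCircle((Q[:,:2]*1000).astype(np.float32));print("ring mm",x,y,r,to([x/1000,y/1000,.02]))
E
```

```text
time: 1.8
tool_pos: [0.4602, -0.2455, 0.2002]
eef_rot: [0.372, 0.928, -0.0, -0.0]
force: [-0.2, -0.5, 0.3]
finger_gap: 0.0856
[-7.41169315e-01 -1.39947985e-01 -2.34933927e-01  1.47594292e+00
 -8.97050054e-05  2.09748028e-02] [ 0.46019178 -0.24553264  0.20018844]
65.70646984690485 260.269368787887 191.75494697817064 [[-1.80906416e-05 -9.54102400e-01 -2.99480568e-01  7.63039540e-02]
 [ 9.99999999e-01 -2.98008506e-05  3.45345327e-05  7.54101866e-04]
 [-4.18742562e-05 -2.99480567e-01  9.54102399e-01 -1.23709446e-01]
 [ 0.00000000e+00  0.00000000e+00  0.00000000e+00  1.00000000e+00]]
ring mm 920.9080200195312 -88.6746826171875 70.39723205566406 [-0.22505088  0.43155464  0.18018732]
```

View pics/w1.png

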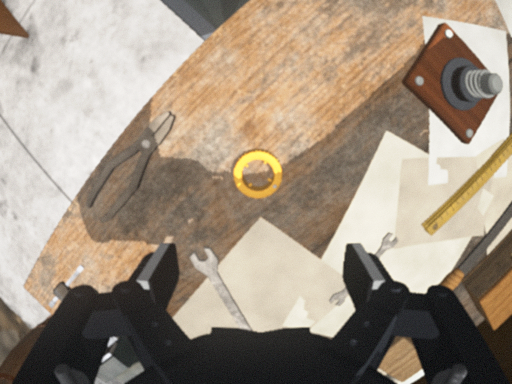

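The wrist view shows the ring at pixel (258,174) with clear space round it, and the stud at (470,85). The mask also caught wood, so I'll restrict it.

```bash
python3 - <<'E'
from h import *
s=observe()
c=read_camera("wrist")
hsv=cv2.cvtColor(c["pixels"],cv2.COLOR_RGB2HSV)
m=((hsv[...,0]>17)&(hsv[...,0]<32)&(hsv[...,1]>170)&(hsv[...,2]>140)).astype(np.uint8)
m[:140]=0;m[210:]=0;m[:,:220]=0;m[:,295:]=0
P=np.argwhere(m);print(m.sum(),P.min(0),P.max(0))
Q=np.array([wrist_cast(c,s,u,v,.02) for v,u in P.astype(float)])
(x,y),r=cv2.minEnclosingCircle((Q[:,:2]*1000).astype(np.float32));print("ring mm",x,y,r,to([x/1000,y/1000,.02]))
E
```

```text
369 [150 235] [196 281]
ring mm 458.33544921875 -246.43292236328125 25.5219783782959 [ 0.00074584 -0.00192842  0.18023683]
```

```bash
python3 -m pendant '[[1,0.001,-0.002,0.05,0,0,0],[1,0.001,-0.002,0.1,0,0,0],[1,0.001,-0.002,0.14,0,0,0],[1,0.001,-0.002,0.165,0,0,0],[1,0.001,-0.002,0.18,0,0,0],[1,0.001,-0.002,0.18,0,0,0],[-1,0.001,-0.002,0.18,0,0,0],[-1,0.001,-0.002,0.18,0,0,0],[-1,0.001,-0.002,0.18,0,0,0],[-1,0.001,-0.002,0.18,0,0,0],[-1,0.001,-0.002,0.18,0,0,0],[-1,0.001,-0.002,0.18,0,0,0]]' 20
```

```text
time: 3.1
tool_pos: [0.4591, -0.2474, 0.0224]
eef_rot: [0.371, 0.928, -0.001, 0.001]
force: [-1.6, 0.2, 4.8]
finger_gap: 0.0512
```

```bash
python3 -m pendant '[[0.6,0,0,0,0,0,0],[0.8,0,0,-0.003,0,0,0],[0.8,0,0,-0.003,0,0,-1.5708],[0.8,0,0,-0.003,0,0,-1.5708],[0.8,0,0,-0.003,0,0,-1.5708],[0.8,0,0,-0.003,0,0,-1.5708],[0.8,0,0,-0.003,0,0,-1.5708],[0.8,0,0,-0.003,0,0,-1.5708],[0.8,0,0,-0.003,0,0,-1.5708],[0.8,0,0,-0.003,0,0,-1.5708],[0.8,0,0,-0.003,0,0,-1.5708],[0.8,0,0,-0.003,0,0,-1.5708],[0.8,0,0,-0.003,0,0,-1.5708],[0.8,0,0,-0.003,0,0,-1.5708],[-1,0,0,-0.003,0,0,-1.5708],[-1,0,0,-0.003,0,0,-1.5708],[-1,0,0,-0.003,0,0,-1.5708],[-1,0,0,-0.003,0,0,-1.5708],[-1,0,0,-0.003,0,0,-1.5708],[-1,0,0,-0.003,0,0,-1.5708]]' 40
```

```text
time: 5.1
tool_pos: [0.4585, -0.2466, 0.0241]
eef_rot: [-0.393, 0.919, -0.0, 0.0]
force: [-0.4, 0.3, 5.5]
finger_gap: 0.0501
```

```bash
python3 - <<'E'
from h import *
s=observe();print(s["joint_positions"],s["tool_pos"],s["eef_rot"],s["finger_gap"],s["force"],to([.51,-.007,.17]),to([.4586,-.2475,.17]))
E
```

```text
[-7.45096212e-01 -4.83653217e-02 -4.74171449e-01  1.14403687e+00
 -1.04391227e-04 -1.55363918e+00] [ 0.45845405 -0.24663324  0.02406524] [-3.93349009e-01  9.19389106e-01 -4.56311135e-04  1.47358108e-04] 0.050086331455381085 [-0.41041246  0.31014611  5.53060133] [-0.20890471  0.12805779 -0.14607551] [ 0.00053897 -0.00084347 -0.14593397]
```

```bash
python3 -m pendant '[[-1,0,0,-0.02,0,0,0],[-1,0,0,-0.05,0,0,0],[-1,0,0,-0.1,0,0,0],[-1,0,0,-0.146,0,0,0]]' 50; python3 - <<'E'
from h import *
s=observe();print(s["finger_gap"],s["force"])
c=read_camera("wrist");save(c,"w2.png")
E
```

```text
time: 5.5
tool_pos: [0.4574, -0.2457, 0.1703]
eef_rot: [-0.393, 0.919, 0.001, -0.0]
force: [1.5, -1.1, -2.8]
finger_gap: 0.0501
0.05008911436522063 [ 1.53338268 -1.09936409 -2.75451552]
```

View pics/w2.png

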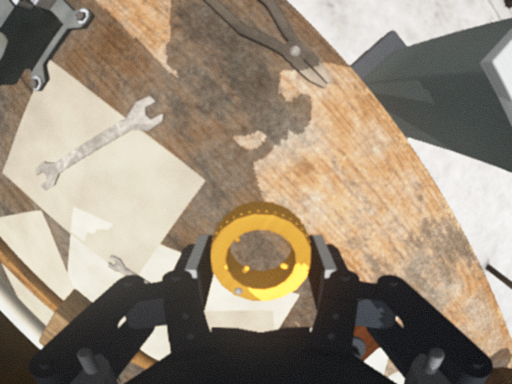

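The ring is held and level, centred at (261,255), with about 2.8 N of weight. I'll move to the viewing place beside the stud.

```bash
python3 -m pendant '[[-1,-0.03,0.025,0,0,0,-0.15],[-1,-0.06,0.05,0,0,0,-0.3],[-1,-0.09,0.075,0,0,0,-0.45],[-1,-0.12,0.1,0,0,0,-0.6],[-1,-0.15,0.125,0,0,0,-0.75],[-1,-0.18,0.15,0,0,0,-0.9],[-1,-0.218,0.182,0,0,0,-1.05],[-1,-0.218,0.182,0,0,0,-1.2],[-1,-0.218,0.182,0,0,0,-1.35],[-1,-0.218,0.182,0,0,0,-1.5],[-1,-0.218,0.182,0,0,0,-1.65],[-1,-0.218,0.182,0,0,0,-1.8],[-1,-0.218,0.182,0,0,0,-1.89],[-1,-0.218,0.182,0,0,0,-1.89],[-1,-0.218,0.182,0,0,0,-1.89]]'
python3 - <<'E'
from h import *
s=observe();print(s["joint_positions"],s["tool_pos"],s["finger_gap"],s["force"])
c=read_camera("wrist");save(c,"w3.png")
np.savez("w3.npz",**c,tp=s["tool_pos"],er=s["eef_rot"])
E
```

```text
time: 7.05
tool_pos: [0.4764, 0.0371, 0.1688]
eef_rot: [0.975, -0.221, -0.0, 0.0]
force: [0.1, 0.2, -3.2]
finger_gap: 0.0499
[-1.96920548e-01 -2.74526404e-01 -4.09453815e-01  1.43655351e+00
 -7.89040265e-05 -2.89335152e+00] [0.47639254 0.03708799 0.16881194] 0.049852659456997836 [ 0.0831545   0.23375161 -3.1613429 ]
```

View pics/w3.png

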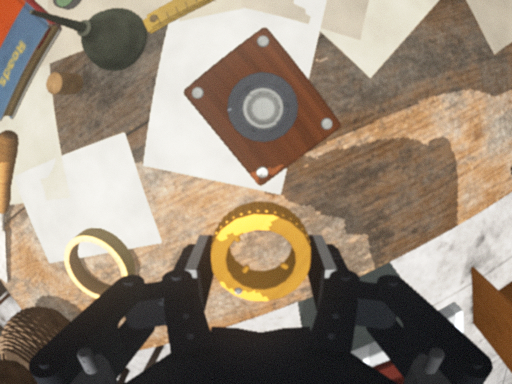

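The stud's nose top is near (263,107), the block's bolts are at (264,38), (198,92), (327,123) and (262,173), and the held ring is centred at (261,252). I'll cast all of these.

```bash
python3 - <<'E'
from h import *
np.set_printoptions(precision=4,suppress=True)
c=dict(np.load("w3.npz"));s=dict(tool_pos=c["tp"],eef_rot=c["er"])
W=lambda u,v,z:wrist_cast(c,s,u,v,z)
B=np.array([W(u,v,.02) for u,v in((264,38),(198,92),(327,123),(262,173))]);print("bolts",B.mean(0),np.linalg.norm(B[0]-B[3]),np.linalg.norm(B[1]-B[2]),(B[0]+B[3])/2,(B[1]+B[2])/2)
hsv=cv2.cvtColor(c["pixels"],cv2.COLOR_RGB2HSV)
# flange/stud: gray low-saturation pixels inside the block
m=(hsv[...,1]<80).astype(np.uint8);m[:62]=0;m[150:]=0;m[:,:222]=0;m[:,305:]=0
n,l,st,ce=cv2.connectedComponentsWithStats(m);k=l[107,263];P=np.argwhere(l==k)
for nm,z in(("flange",.03),):
    Q=np.array([W(u,v,z) for v,u in P.astype(float)]);print(nm,cv2.minEnclosingCircle((Q[:,:2]*1000).astype(np.float32)))
# top of nose through depth: camera z-map -> world
z=c["z_map"];print("depth at nose",z[100:115:3,257:270:3])
f=192/np.tan(np.radians(c["fovy"])/2)
T=c["tool_from_camera"];R=Ro.from_quat(s["eef_rot"])
v,u=np.mgrid[0:384,0:512].astype(float);dx=u-c["cx"];dy=v-c["cy"];r=np.hypot(dx,dy)+1e-9;t=r/f
d=np.stack([np.tan(t)*dx/r,np.tan(t)*dy/r,np.ones_like(t)],-1)*z[...,None]
X=R.apply((d.reshape(-1,3)@T[:3,:3].T+T[:3,3])).reshape(384,512,3)+s["tool_pos"]
w=X[60:150,220:305].reshape(-1,3)
for lo,hi in((.026,.034),(.08,.092)):
    q=w[(w[:,2]>lo)&(w[:,2]<hi)];print(lo,len(q),q.mean(0),cv2.minEnclosingCircle((q[:,:2]*1000).astype(np.float32)))
# held ring
y=X[195:310,205:318];hh=hsv[195:310,205:318];g=(hh[...,0]>14)&(hh[...,0]<34)&(hh[...,1]>150)&(y[...,2]>.13)&(y[...,2]<.19)
q=y[g];print("ring z pct",np.percentile(q[:,2],[2,50,90,98]))
top=q[q[:,2]>np.percentile(q[:,2],95)-.004]
print("ring",len(top),cv2.minEnclosingCircle((top[:,:2]*1000).astype(np.float32)),"tcp",s["tool_pos"])
cv2.imwrite("pics/w3c.png",cv2.resize(c["pixels"][50:160,205:320,::-1],None,fx=5,fy=5,interpolation=2))
E
```

```text
bolts [0.5412 0.0041 0.02  ] 0.12593262561527624 0.12201144928601546 [0.5414 0.004  0.02  ] [0.541  0.0042 0.02  ]
flange ((541.1000366210938, 5.1840410232543945), 31.21686553955078)
depth at nose [[0.1961 0.1959 0.1963 0.1962 0.1967]
 [0.197  0.1985 0.1968 0.1981 0.1961]
 [0.1967 0.1978 0.1983 0.1972 0.1982]
 [0.1985 0.1973 0.1992 0.1981 0.1995]
 [0.2    0.1982 0.1999 0.1988 0.1988]]
0.026 138 [0.5431 0.0043 0.0264] ((541.503662109375, 4.915719985961914), 30.03178596496582)
0.08 789 [0.5411 0.0051 0.085 ] ((540.9384155273438, 4.870572090148926), 11.49795150756836)
ring z pct [0.1496 0.1639 0.1651 0.1657]
ring 3364 ((477.4358215332031, 37.505008697509766), 26.65044403076172) tcp [0.4764 0.0371 0.1688]
```

View pics/w3c.png

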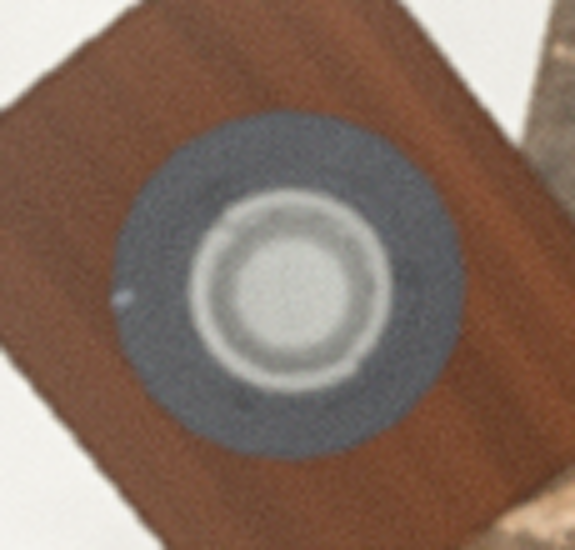

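Using the same camera for both, the stud is at (0.541,0.005) and the ring at (0.4774,0.0375), so the shift in tool axes is about (0.0714, 0.002). I'll go over the stud and lower the ring onto the nose.

```bash
python3 -m pendant '[[-1,0.035,0.001,0,0,0,0],[-1,0.06,0.002,0.01,0,0,0],[-1,0.0714,0.002,0.03,0,0,0],[-1,0.0714,0.002,0.045,0,0,0],[-1,0.0714,0.002,0.045,0,0,0],[-1,0.0714,0.002,0.052,0,0,0],[-1,0.0714,0.002,0.057,0,0,0],[-1,0.0714,0.002,0.062,0,0,0],[-1,0.0714,0.002,0.062,0,0,0]]'; python3 - <<'E'
from h import *
s=observe();print(s["tool_pos"],s["force"],s["torque"],s["joint_positions"])
E
```

```text
time: 8.0
tool_pos: [0.5399, 0.0049, 0.1069]
eef_rot: [0.976, -0.219, -0.0, 0.0]
force: [0.7, -0.8, -3.3]
finger_gap: 0.0498
[0.53993706 0.00494648 0.10686693] [ 0.73147199 -0.82778517 -3.32360691] [-0.0282945  -0.01350564  0.04620436] [-2.33175556e-01 -5.43153968e-02 -3.24417705e-01  1.30110112e+00
 -8.81001402e-05 -2.93328253e+00]
```

```bash
python3 -m pendant '[[-1,0,0,0.004,0,0,0],[-1,0,0,0.007,0,0,0],[-1,0,0,0.01,0,0,0],[-1,0,0,0.01,0,0,0]]'; python3 -m pendant '[[-1,0,0,0.003,0,0,0],[-1,0,0,0.005,0,0,0],[-1,0,0,0.005,0,0,0]]'; python3 - <<'E'
from h import *
s=observe();print(s["tool_pos"],s["force"],s["torque"])
E
```

```text
time: 8.4
tool_pos: [0.54, 0.0048, 0.0967]
eef_rot: [0.976, -0.219, -0.0, 0.0]
force: [-0.2, -1.0, -3.6]
finger_gap: 0.0495
time: 8.7
tool_pos: [0.5401, 0.0048, 0.0919]
eef_rot: [0.976, -0.219, -0.0, 0.0]
force: [0.6, -1.5, -3.8]
finger_gap: 0.0496
[0.54011575 0.00475352 0.09189632] [ 0.62219612 -1.50170763 -3.79894828] [ 0.00293369 -0.02132265  0.00561591]
```

```bash
python3 -m pendant '[[-1,0,0,0.002,0,0,0],[-1,0,0,0.004,0,0,0],[-1,0,0,0.004,0,0,0]]'; python3 -m pendant '[[-1,0,0,0.002,0,0,0],[-1,0,0,0.004,0,0,0],[-1,0,0,0.004,0,0,0]]'; python3 - <<'E'
from h import *
s=observe();print(s["tool_pos"],s["force"],s["torque"])
E
```

```text
time: 9.0
tool_pos: [0.5401, 0.0048, 0.0879]
eef_rot: [0.976, -0.219, -0.0, 0.0]
force: [-0.4, -1.0, -3.6]
finger_gap: 0.0497
time: 9.3
tool_pos: [0.5408, 0.0046, 0.0862]
eef_rot: [0.976, -0.219, 0.001, 0.0]
force: [-6.1, 1.4, 12.5]
finger_gap: 0.0496
[0.54083124 0.00463346 0.08617483] [-6.14587431  1.38304809 12.47699033] [ 0.23054684  1.34537075 -0.00382136]
```

Contact came at TCP z ≈ 0.0867, so the underside is ≈ 0.0625, inside the expected range. I'll ease off and start turning clockwise, following down 2.5 mm/rad.

```bash
python3 -m pendant '[[-1,0,0,-0.002,0,0,0],[-1,0,0,-0.0016,0,0,0.14],[-1,0,0,-0.0013,0,0,0.28],[-1,0,0,-0.0009,0,0,0.42],[-1,0,0,-0.0006,0,0,0.56],[-1,0,0,-0.0002,0,0,0.7],[-1,0,0,0.0001,0,0,0.84],[-1,0,0,0.0005,0,0,1],[-1,0,0,0.0005,0,0,1]]'; python3 - <<'E'
from h import *
s=observe();print(s["tool_pos"],s["force"],s["torque"],s["joint_positions"][5])
E
```

```text
time: 10.2
tool_pos: [0.5408, 0.0045, 0.0843]
eef_rot: [0.75, -0.661, 0.001, -0.0]
force: [-0.4, -0.4, 1.0]
finger_gap: 0.0494
[0.54081306 0.00452949 0.08429779] [-0.39664694 -0.41546536  1.02735096] [-0.09913912 -0.01750658 -0.07898936] -1.930759833894502
```

```bash
cat > st.py <<'E'
from h import *
np.set_printoptions(precision=4,suppress=True)
s=observe();print(s["time"],s["tool_pos"],s["force"],s["torque"],"j6 tau",s["joint_torque"][5],"q6",s["joint_positions"][5])
E
python3 -m pendant '[[-1,0,0,0.0004,0,0,0.14],[-1,0,0,0.0007,0,0,0.28],[-1,0,0,0.0011,0,0,0.42],[-1,0,0,0.0014,0,0,0.56],[-1,0,0,0.0018,0,0,0.7],[-1,0,0,0.0021,0,0,0.84],[-1,0,0,0.0025,0,0,1.0]]'; python3 st.py;python3 -m pendant '[[-1,0,0,0.0004,0,0,0.14],[-1,0,0,0.0007,0,0,0.28],[-1,0,0,0.0011,0,0,0.42],[-1,0,0,0.0014,0,0,0.56],[-1,0,0,0.0018,0,0,0.7],[-1,0,0,0.0021,0,0,0.84],[-1,0,0,0.0025,0,0,1.0]]'; python3 st.py
```

```text
time: 10.9
tool_pos: [0.5409, 0.0045, 0.0818]
eef_rot: [-0.347, 0.938, -0.0, 0.001]
force: [0.9, -1.6, 1.5]
finger_gap: 0.0496
10.9 [0.5409 0.0045 0.0818] [ 0.9125 -1.5983  1.5287] [-0.1709 -0.0391  0.0233] j6 tau -2.5792913138866425 q6 -0.9421962567225117
time: 11.6
tool_pos: [0.5409, 0.0045, 0.0793]
eef_rot: [0.14, 0.99, -0.0, 0.001]
force: [0.2, -0.7, 1.0]
finger_gap: 0.0495
11.6 [0.5409 0.0045 0.0793] [ 0.2234 -0.7395  0.9527] [-0.1551 -0.1197  0.0844] j6 tau -2.5808941572904587 q6 0.047765447943106124
```

```bash
python3 -m pendant '[[-1,0,0,0.0004,0,0,0.14],[-1,0,0,0.0007,0,0,0.28],[-1,0,0,0.0011,0,0,0.42],[-1,0,0,0.0014,0,0,0.56],[-1,0,0,0.0018,0,0,0.7],[-1,0,0,0.0021,0,0,0.84],[-1,0,0,0.0025,0,0,1.0]]'; python3 st.py;python3 -m pendant '[[-1,0,0,0.0004,0,0,0.14],[-1,0,0,0.0007,0,0,0.28],[-1,0,0,0.0011,0,0,0.42],[-1,0,0,0.0013,0,0,0.5]]'; python3 st.py
```

```text
time: 12.3
tool_pos: [0.5408, 0.0045, 0.0768]
eef_rot: [0.594, 0.805, 0.0, 0.001]
force: [-0.6, -0.6, 1.1]
finger_gap: 0.0502
12.3 [0.5408 0.0045 0.0768] [-0.5961 -0.6318  1.0869] [-0.1933 -0.0541  0.03  ] j6 tau -2.5786978751420975 q6 1.0377468475829468
time: 12.7
tool_pos: [0.5409, 0.0045, 0.0755]
eef_rot: [0.774, 0.633, 0.0, 0.001]
force: [0.2, -0.8, 0.5]
finger_gap: 0.0497
12.7 [0.5409 0.0045 0.0755] [ 0.2285 -0.8418  0.4815] [-0.1405 -0.0325 -0.007 ] j6 tau -0.5266767181456089 q6 1.537305570262406
```

```bash
S='x'; python3 -m pendant '[[-1,0,0,0.0004,0,0,0.14],[-1,0,0,0.0007,0,0,0.28],[-1,0,0,0.001,0,0,0.4],[-1,0,0,0.001,0,0,0.4]]'; python3 st.py;python3 -m pendant '[[-1,0,0,0.0004,0,0,0.14],[-1,0,0,0.0007,0,0,0.28],[-1,0,0,0.001,0,0,0.4],[-1,0,0,0.001,0,0,0.4]]'; python3 st.py; python3 -m pendant '[[-1,0,0,0.0004,0,0,0.14],[-1,0,0,0.0007,0,0,0.28],[-1,0,0,0.0009,0,0,0.35],[-1,0,0,0.0009,0,0,0.35]]'; python3 st.py
```

```text
time: 13.1
tool_pos: [0.5407, 0.0046, 0.0744]
eef_rot: [0.884, 0.468, 0.0, 0.0]
force: [-0.1, -0.1, 2.2]
finger_gap: 0.0498
13.1 [0.5407 0.0046 0.0744] [-0.0949 -0.0625  2.244 ] [ 0.0761  0.0518 -0.0994] j6 tau 1.6814279928803444 q6 1.9347129601697102
time: 13.5
tool_pos: [0.5407, 0.0047, 0.0733]
eef_rot: [0.959, 0.284, 0.0, 0.0]
force: [0.2, -0.6, 2.0]
finger_gap: 0.0496
13.5 [0.5407 0.0047 0.0733] [ 0.216  -0.5703  2.0189] [ 0.0011 -0.0534 -0.1046] j6 tau 1.6820014268159866 q6 2.3327548434905765
time: 13.9
tool_pos: [0.5407, 0.0047, 0.0725]
eef_rot: [0.994, 0.113, 0.0, 0.0]
force: [0.3, 0.0, 3.5]
finger_gap: 0.0499
13.9 [0.5407 0.0047 0.0725] [0.3162 0.0292 3.5226] [ 0.0267 -0.0628 -0.0547] j6 tau 1.0262561962008476 q6 2.6807463742351594
```

Underside is ≈ 0.0485 and still turning freely, with j6 near its limit. I'll let go, turn back 4 rad and regrip.

```bash
python3 -m pendant '[[0.7,0,0,0,0,0,0],[0.7,0,0,0,0,0,0],[0.7,0,0,0,0,0,-0.15],[0.7,0,0,0,0,0,-2],[0.7,0,0,0,0,0,-2],[0.7,0,0,0,0,0,-2],[0.7,0,0,0,0,0,-2],[0.7,0,0,0,0,0,-2],[0.7,0,0,0,0,0,-2],[0.7,0,0,0,0,0,-2],[0.7,0,0,0,0,0,-2],[0.7,0,0,0,0,0,-2],[0.7,0,0,0,0,0,-2],[0.7,0,0,0,0,0,-2],[0.7,0,0,0,0,0,-2],[0.7,0,0,0,0,0,-2],[0.7,0,0,0,0,0,-2]]';python3 st.py; python3 -m pendant '[[0.7,0,0,0,0,0,-2],[0.7,0,0,0,0,0,-2],[0.7,0,0,0,0,0,-2],[0.7,0,0,0,0,0,-2],[0.7,0,0,0,0,0,-2],[0.7,0,0,0,0,0,-2],[0.7,0,0,0,0,0,-2],[0.7,0,0,0,0,0,-2],[0.7,0,0,0,0,0,-2],[0.7,0,0,0,0,0,-2],[0.7,0,0,0,0,0,-2],[0.7,0,0,0,0,0,-2],[0.7,0,0,0,0,0,-2],[0.7,0,0,0,0,0,-2],[0.7,0,0,0,0,0,-2]]';python3 st.py
python3 - <<'E'
from h import *
c=read_camera("wrist");save(c,"w4.png")
E
```

```text
time: 15.6
tool_pos: [0.5401, 0.0048, 0.0718]
eef_rot: [0.443, 0.897, -0.0, -0.0]
force: [0.5, -0.2, -0.2]
finger_gap: 0.0728
15.6 [0.5401 0.0048 0.0718] [ 0.5408 -0.1815 -0.1832] [ 0.0303 -0.0056  0.0267] j6 tau -0.8914767019450665 q6 0.6834930646127573
time: 17.1
tool_pos: [0.5402, 0.0048, 0.0719]
eef_rot: [-0.514, 0.858, 0.0, -0.0]
force: [0.2, -0.4, -0.1]
finger_gap: 0.0727
17.1 [0.5402 0.0048 0.0719] [ 0.1753 -0.4006 -0.0654] [-0.0053 -0.0113  0.02  ] j6 tau -0.8872565254569054 q6 -1.3138230877879475
```

View pics/w4.png

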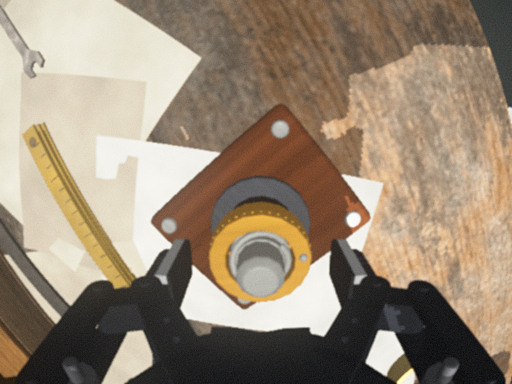

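The ring sits level on the stud with its dot at (304,258), clear between the open fingers. Regripping.

```bash
python3 -m pendant '[[-1,0,0,0,0,0,0],[-1,0,0,0,0,0,0],[-1,0,0,0,0,0,0],[-1,0,0,0,0,0,0]]' 40;python3 st.py; for i in 1 ; do python3 -m pendant '[[-1,0,0,0.0004,0,0,0.14],[-1,0,0,0.0007,0,0,0.28],[-1,0,0,0.001,0,0,0.4],[-1,0,0,0.001,0,0,0.4]]'; python3 st.py;done
```

```text
time: 17.55
tool_pos: [0.5406, 0.0047, 0.0724]
eef_rot: [-0.514, 0.858, -0.0, 0.0]
force: [0.1, 0.1, 2.8]
finger_gap: 0.0499
17.55 [0.5406 0.0047 0.0724] [0.0769 0.082  2.8026] [ 0.0236 -0.0437  0.0181] j6 tau -0.003387076430954039 q6 -1.3130087462054307
time: 17.95
tool_pos: [0.5406, 0.0046, 0.0714]
eef_rot: [-0.333, 0.943, -0.0, 0.0]
force: [0.3, -0.8, 2.9]
finger_gap: 0.0501
17.95 [0.5406 0.0046 0.0714] [ 0.2947 -0.8287  2.919 ] [-0.0351 -0.1287 -0.0582] j6 tau 1.681816354393959 q6 -0.9114539711695616
```

```bash
python3 -m pendant '[[-1,0,0,0.0004,0,0,0.14],[-1,0,0,0.0007,0,0,0.28],[-1,0,0,0.0007,0,0,0.28]]' >/dev/null; python3 st.py; python3 -m pendant '[[-1,0,0,0.0004,0,0,0.14],[-1,0,0,0.0007,0,0,0.28],[-1,0,0,0.0007,0,0,0.28]]' >/dev/null; python3 st.py
```

```text
18.25 [0.5406 0.0046 0.0707] [ 1.0356 -0.7725  4.0452] [-0.049  -0.123  -0.1208] j6 tau 1.964021846652031 q6 -0.6344274979297383
18.55 [0.5405 0.0046 0.0699] [0.091  0.2947 3.9199] [-0.0678 -0.0595 -0.0385] j6 tau 1.9607535749673843 q6 -0.3570814180341195
```

```bash
python3 -m pendant '[[-1,0,0,0.0004,0,0,0.14],[-1,0,0,0.0007,0,0,0.28],[-1,0,0,0.0007,0,0,0.28]]' >/dev/null; python3 st.py; python3 -m pendant '[[-1,0,0,0.0004,0,0,0.14],[-1,0,0,0.0007,0,0,0.28],[-1,0,0,0.0007,0,0,0.28]]' >/dev/null; python3 st.py
```

```text
18.85 [0.5404 0.0046 0.0691] [ 0.063  -0.4734  4.0212] [-0.0828 -0.0408 -0.1313] j6 tau 1.947302520275116 q6 -0.07869626495494553
19.15 [0.5405 0.0047 0.0686] [-0.3592  0.1068  6.7074] [-0.0693  0.0481 -0.1174] j6 tau 1.765824817121029 q6 0.20052328230958383
```

```bash
python3 -m pendant '[[-1,0,0,0.0004,0,0,0.14],[-1,0,0,0.0007,0,0,0.28],[-1,0,0,0.0007,0,0,0.28]]' >/dev/null; python3 st.py
```

```text
19.45 [0.5407 0.0046 0.0682] [ 0.335  -0.6801  7.0469] [ 0.0164  0.0114 -0.1587] j6 tau 1.6711945831775665 q6 0.4803287756070315
```

The descent is lagging and Fz is rising, so the ring has touched the buffer at TCP z ≈ 0.069. I'll stop lowering and take up the play in small turns.

```bash
python3 -m pendant '[[-1,0,0,-0.0005,0,0,0.1],[-1,0,0,-0.0005,0,0,0.2],[-1,0,0,-0.0005,0,0,0.2],[-1,0,0,-0.0005,0,0,0.2]]' >/dev/null; python3 st.py;  python3 -m pendant '[[-1,0,0,0,0,0,0.1],[-1,0,0,0,0,0,0.1],[-1,0,0,0,0,0,0.1]]' >/dev/null; python3 st.py
```

```text
19.85 [0.5404 0.0047 0.0683] [-0.3039 -0.3065  5.6545] [ 0.0268  0.0057 -0.1676] j6 tau 0.01521664671599865 q6 0.6757055667954309
20.15 [0.5405 0.0047 0.0684] [ 0.248  -0.2763  5.3179] [-0.0392 -0.0625 -0.0863] j6 tau 0.01838201133068651 q6 0.775700374720753
```

```bash
for i in 1; do python3 -m pendant '[[-1,0,0,0,0,0,0.14],[-1,0,0,0,0,0,0.14],[-1,0,0,0,0,0,0.14]]' >/dev/null; python3 st.py;  python3 -m pendant '[[-1,0,0,0.0002,0,0,0.12],[-1,0,0,0.0002,0,0,0.12],[-1,0,0,0.0002,0,0,0.12]]' >/dev/null; python3 st.py;done
```

```text
20.45 [0.5404 0.0048 0.0683] [-0.0361  0.5782  5.3754] [ 0.0218  0.0977 -0.1152] j6 tau 0.05872669396921992 q6 0.9158151339564847
20.75 [0.5405 0.0047 0.0683] [-0.019   0.1306  7.0393] [ 0.0057  0.1359 -0.0393] j6 tau 0.03999322070740163 q6 1.0357370343697119
```

```bash
python3 -m pendant '[[-1,0,0,0,0,0,0.1],[-1,0,0,0,0,0,0.1],[-1,0,0,0,0,0,0.1]]' >/dev/null; python3 st.py;  python3 -m pendant '[[-1,0,0,0.0002,0,0,0.1],[-1,0,0,0.0002,0,0,0.1],[-1,0,0,0.0002,0,0,0.1]]' >/dev/null; python3 st.py
```

```text
21.05 [0.5405 0.0047 0.0682] [-0.1403 -0.5992  6.0236] [-0.0191  0.0776 -0.1686] j6 tau -0.010674703808035702 q6 1.1357226578284687
21.35 [0.5405 0.0047 0.0681] [-0.2419  0.5673  6.5462] [ 0.0499 -0.0345 -0.1209] j6 tau -0.02236792934127152 q6 1.2357345364122032
```

```bash
python3 - <<'E'
from h import *
c=read_camera("wrist");p=c["pixels"]
o=cv2.imread("pics/w4.png")
a=[cv2.resize(x[190:310,190:330],None,fx=2.8,fy=4,interpolation=2) for x in (o,p[:,:,::-1])]
cv2.imwrite("pics/w5.png",np.hstack(a))
E
```

```text
(no output)
```

View pics/w5.png

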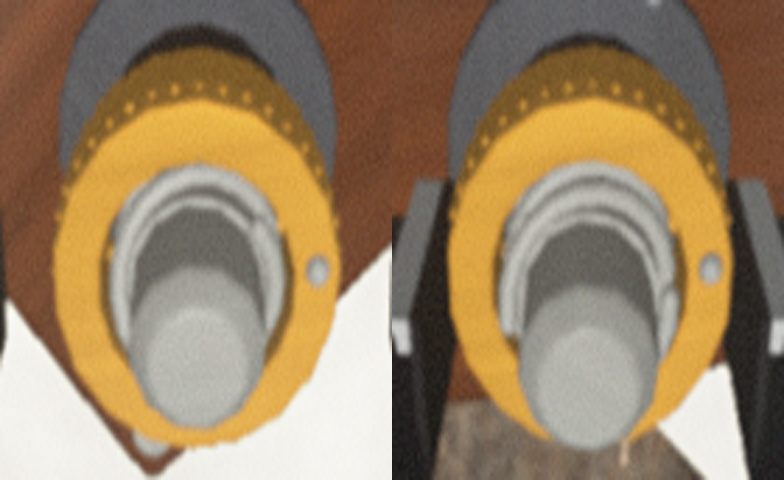

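No slip: the dot sits at the same place in both views, and the ring is level. I'll continue in 0.1 rad steps, watching the torque.

```bash
python3 -m pendant '[[-1,0,0,0.0002,0,0,0.1],[-1,0,0,0.0002,0,0,0.1]]' >/dev/null; python3 st.py;  python3 -m pendant '[[-1,0,0,0.0002,0,0,0.1],[-1,0,0,0.0002,0,0,0.1]]' >/dev/null; python3 st.py
```

```text
21.6 [0.5405 0.0047 0.0679] [-0.8609 -0.0882  6.7104] [-0.0014  0.1212 -0.1885] j6 tau 0.9496443718671799 q6 1.3388045703597877
21.8 [0.5406 0.0046 0.0677] [0.834  0.0542 6.4327] [-0.0126  0.0588 -0.1801] j6 tau 0.9098644182085991 q6 1.438816798908147
```

```bash
python3 -m pendant '[[-1,0,0,0.0002,0,0,0.1],[-1,0,0,0.0002,0,0,0.1]]' >/dev/null; python3 st.py
```

```text
22.0 [0.5406 0.0047 0.0676] [-0.0626 -0.1728  7.5034] [ 0.1058  0.0153 -0.2613] j6 tau 0.8469537645578384 q6 1.538851517338256
```

Torque is now clearly rising (≈0.26 N m) and z falls with the thread again. I'll turn on a little further.

```bash
python3 -m pendant '[[-1,0,0,0.0002,0,0,0.1],[-1,0,0,0.0002,0,0,0.1]]' >/dev/null; python3 st.py; python3 -m pendant '[[-1,0,0,0,0,0,0.0],[-1,0,0,0,0,0,0]]' >/dev/null; python3 st.py
```

```text
22.2 [0.5405 0.0047 0.0674] [-0.5598 -0.6067  6.7595] [ 0.1138  0.1626 -0.3811] j6 tau 0.7672804221510887 q6 1.6389036234751224
22.4 [0.5405 0.0047 0.0674] [-1.0421  0.6165  7.3527] [ 0.0472  0.1385 -0.2412] j6 tau -0.2671887818723917 q6 1.6357362344690496
```

```bash
python3 -m pendant '[[-1,0,0,0.0002,0,0,0.1],[-1,0,0,0.0002,0,0,0.1]]' >/dev/null; python3 st.py; python3 -m pendant '[[0.7,0,0,0,0,0,0.1],[0.7,0,0,0,0,0,0],[0.7,0,0,0,0,0,0]]'; python3 st.py
python3 - <<'E'
from h import *
c=read_camera("wrist");p=c["pixels"]
a=[cv2.resize(x[190:310,190:330],None,fx=2.8,fy=4,interpolation=2) for x in (cv2.imread("pics/w4.png"),p[:,:,::-1])]
cv2.imwrite("pics/w6.png",np.hstack(a))
E
```

```text
22.6 [0.5406 0.0046 0.0672] [-0.3606 -0.9891  6.3252] [-0.0972  0.0493 -0.3397] j6 tau 0.7564299926161766 q6 1.738841668735301
time: 22.9
tool_pos: [0.5397, 0.0049, 0.066]
eef_rot: [0.833, 0.553, -0.001, -0.001]
force: [0.4, -0.3, -0.2]
finger_gap: 0.0728
22.9 [0.5397 0.0049 0.066 ] [ 0.3627 -0.2991 -0.2105] [ 0.0505 -0.0007 -0.0283] j6 tau -1.075250431895256 q6 1.7358060494818865
```

View pics/w6.png

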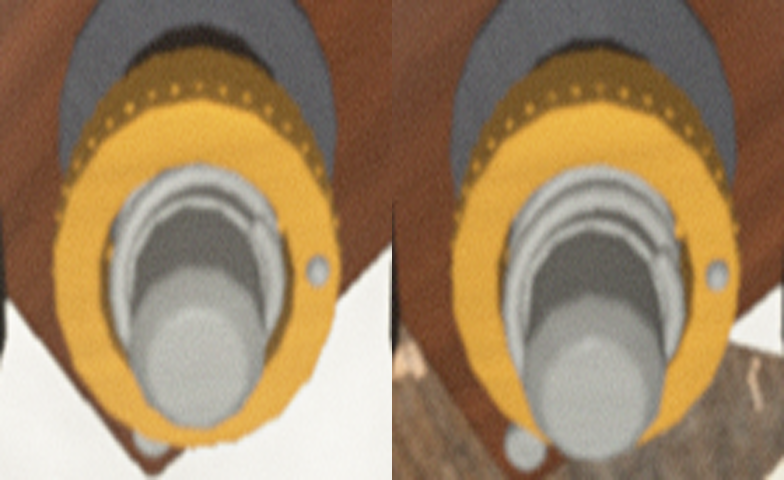

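The ring is released, level, and the dot still lines up with the gripper, so it hasn't backed off. I'll retreat upward.

```bash
python3 -m pendant '[[1,0,0,0,0,0,0],[1,0,0,-0.02,0,0,0],[1,0,0,-0.05,0,0,0],[1,0,0,-0.09,0,0,0],[1,0,0,-0.12,0,0,0],[1,0,0,-0.12,0,0,0],[1,0,0,-0.12,0,0,0]]'; python3 st.py
python3 - <<'E'
from h import *
np.set_printoptions(precision=4,suppress=True)
c=read_camera("scene");P=pts(c);hsv=cv2.cvtColor(c["pixels"],cv2.COLOR_RGB2HSV)
g=(hsv[...,1]>150)&(P[...,2]>.035)&(P[...,2]<.08)&(abs(P[...,0]-.54)<.04)&(abs(P[...,1]-.005)<.04)&(hsv[...,0]>14)
print(g.sum(),P[g].min(0),P[g].max(0),np.percentile(P[g][:,2],[5,50,95]));hand_in()
E
```

```text
time: 23.65
tool_pos: [0.5407, 0.0046, 0.187]
eef_rot: [0.836, 0.549, 0.0, 0.0]
force: [-0.3, -0.7, -0.3]
finger_gap: 0.0853
23.65 [0.5407 0.0046 0.187 ] [-0.3374 -0.6517 -0.3062] [0.0235 0.0253 0.0444] j6 tau -0.010091645526699722 q6 1.7455919158425424
123 [ 0.5123 -0.0067  0.0454] [0.557  0.0319 0.0663] [0.0492 0.0614 0.0653]
the job is handed in; nothing more can be done
```

I picked up the ring gauge, set it over the stud and screwed it down clockwise about 8.7 rad (1.4 turns), regripping once. It met the buffer, the resistance rose, and I let go, backed off and handed in at about 24 s. `hand_in()` gives no verdict, so the result is not confirmed.

**Resistance:** it stayed within about 0.1–0.15 N m of noise while turning. It then rose to about 0.3–0.38 N m over the last 0.4 rad, inside the 0.25–0.5 finger-tight band. From that I put the load on the buffer at roughly 20–30 N.

**Last checks:**
- The wrist picture after letting go shows the ring level on the stud. The dot had not shifted relative to the gripper, so the ring had neither slipped nor turned back.
- The scene camera's depth puts the ring's visible faces between z = 0.045 and 0.066 m, which is consistent with the ring seated on the buffer.
- The tool is clear of everything, with forces near zero. The arm was never driven near the other things, but I did not re-measure their positions.

**What disagreed:**
- The moment about z reads negative under resistance; I expected positive. I relied on the rise and on z following the thread again.
- Taking up the play took about 0.9 rad instead of the stated 0.6. Because of that and the sensor noise, the load is only a rough estimate.

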